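# Draw the parts tray up to the sprung stop and add the loudspeaker

### The job

Hook the fingers behind the far lip of the steel parts tray and drag it between the two wooden guide rails towards you, until its near wall presses on the sprung stop bar and the bar has given about 4 mm, without driving the bar to the end of its short travel. Let go, then set the loudspeaker gently, magnet up, flat in the tray's empty compartment, leaving the tray resting straight against the bar, the tray's other parts in it and everything else where it was.

Things in the scene. Friction and masses are not known exactly. Their poses are not given: they have to be found in the camera images.
- bay: two fixed wooden guide rails, 22 mm high, 14 mm thick, 236 mm clear between them. Origin on the bench midway between them; +x along the lane, away from the robot: drag the tray along -x. Straight from x = -10 to +70 mm, then flared out to x = 113 mm (y = +-152 mm).
- stop_base: the sprung stop across the near end of the lane, fixed: aluminium bar 130 mm wide, face 7 to 29 mm above the bench, on a dark steel base 34 mm high that reaches to x = -75 mm. Origin and axes as the bay's. The bar gives along -x, about 1.5 N per mm from zero, hard end at 8 mm. Its free face is set anywhere from x = -12 to +12 mm and is not measured: find it by feel.
- tray: loose steel tray, 140 mm (x) by 220 mm (y), walls and floor 4 mm thick, near and side walls 32 mm high. Origin: centre of underside; +x to the far lip. A divider 28 mm high at y = 0 makes two compartments 132 x 104 mm: the +y one holds parts, the -y one (centre y = -56 mm) is empty. 0.7 to 1.1 kg with contents, slides at some 2 to 7 N; once let go, friction keeps it lightly against the bar.
- lip: the tray's far lip: its upright far wall, fixed to the tray, 220 mm wide (y), 4 mm thick (x), top edge 50 mm above the bench. Origin: middle of its lower edge, half-way through its thickness; +x points away from the tray, so the face to pull on is at x = +2 mm. At least 70 mm of free bench behind it.
- speaker_mid (a point): small loudspeaker lying face down, 180 g: round steel frame 80 mm across at the bottom, tapering up like a cone to 38 mm, with a cylindrical magnet on top, 44 mm in diameter, from 28 to 48 mm above its underside: grip it by the magnet. This point is on its axis, half-way up (24 mm above its underside); z points up to the magnet.
- transformer: a bystander: small transformer with copper winding, 50 x 50 x 42 mm, standing loose in the tray's +y compartment; origin at the centre of its underside
- capacitor: a bystander: aluminium can 30 mm in diameter, 34 mm high, standing loose in the tray's +y compartment; origin at the centre of its underside
- solder_reel: a bystander: reel with two black flanges, 60 mm in diameter, 42 mm high, standing on the bench on the side of the bay where the loudspeaker is not; origin at the centre of its underside
- screwdriver: a bystander: red-handled screwdriver, about 200 mm long, lying on the bench
- brush: a bystander: flat brush with a wooden handle, about 180 mm long, lying on the bench
- jar: a bystander: jar 60 mm in diameter, 90 mm high; origin at the centre of its underside
- dial_knob: a bystander: black knob 44 mm in diameter, 20 mm high, on the bench; origin at the centre of its underside
- speaker: the same loudspeaker; origin at the centre of its underside (the face it lies on), z points up to the magnet
Things that resemble listed ones, but are neither listed nor needed, are in the scene too. Leave any orange or yellow look-alike of the speaker alone.

How it is judged:
On the way:
1. the fingers, behind the far lip, have drawn the tray against the sprung bar and pressed it with 3 to 10.5 N (bar pushed in 2 to 7 mm), tray straight in the bay, the loudspeaker not yet in the tray (contact force between tray and stop_base between 3 and 10.5 N and contact force between the fingers and lip above 1 N and horizontal distance between speaker_mid and tray above 0.12 m and angle between the x axis of tray and the x axis of bay, either way round below 0.1 rad), for 0.3 s.
At the end, for the whole second after the job is handed in: The tray stands flat on the bench, straight in the bay (within about 6 degrees), still touching the stop bar (pressing it with at least 0.5 N); the loudspeaker lies flat (within 7 degrees), magnet up, on the floor of the tray's empty (-y) compartment; all at rest and released (contact force between tray and stop_base above 0.5 N and angle between the x axis of tray and the x axis of bay, either way round below 0.1 rad and angle between tray's own z axis and vertical below 0.05 rad and height (world z) of tray below 0.004 m and x of speaker_mid in the frame of tray between -0.068 and 0.068 m and y of speaker_mid in the frame of tray between -0.108 and -0.002 m and z of speaker_mid in the frame of tray between 0.022 and 0.034 m and angle between speaker_mid's own z axis and vertical below 0.12 rad and linear speed of tray below 0.01 m/s).
It fails at once if the stop bar rammed or driven to the end of its travel (pressed with more than 14 N) (contact force between tray and stop_base above 14 N).
It fails at once if the tray tipped (angle between tray's own z axis and vertical above 0.25 rad).
It fails at once if the loudspeaker dropped into the tray (faster than 0.5 m/s just above its floor) (linear speed of speaker above 0.5 m/s and horizontal distance between speaker_mid and tray below 0.09 m and z of speaker_mid in the frame of tray below 0.05 m).
It fails at once if the transformer or capacitor out of the tray (distance between any of transformer, capacitor and tray above 0.14 m).
It fails at once if a bystander on the bench moved by more than 30 mm (distance of any of solder_reel, screwdriver, brush, jar, dial_knob from where it was at the start of the episode above 0.03 m).
It also fails if it takes over 72 s, if anything falls off the work surface, if the arm or the gripper's body presses on something with over 40 N, if the wrist force passes 120 N, or if a joint passes its speed limit or range.

### The arm

A 7-joint arm with a two-finger parallel gripper is mounted at the origin on the work surface. World frame = base frame: x ahead of the robot, y to its left, z up, the work surface at z = 0. Lengths are in m, angles in rad, forces in N, time in s.
With the tool pointing down it reaches from about 0.35 to 0.9 m from the base axis. Payload 7.2 kg.
Tool frame: the origin (TCP) lies at the very end of the fingers, on their centre line; the grasp point (between the pads) lies 19 mm behind it; x points along the fingers, z is the direction in which the jaws open and shut, and the axes are right-handed (so a half turn about x gives the same grasp; the last joint's range is limited). The gripper opens to 85 mm and grips with 20 to 120 N. Pads are 22 mm wide; open, the fingers measure 114 mm over their backs; the gripper's body (76 mm by 85 mm) begins 54 mm behind the grasp point. The pads swing forward as they close: fully open they stand 13 mm farther back than shut.
Start: joints at [-1.369, 0.411, -0.013, 1.596, 0.006, 1.134, -0.082], TCP at [0.167, 0.602, 0.231] pointing down, gripper open.
Joint ranges: [-2.95, 2.95], [-0.29, 1.99], [-1.47, 1.44], [0.14, 2.54], [-1.03, 4.17], [0.13, 1.85], [-2.86, 2.86]. Speed limits (rad/s): [2.39, 2.39, 3.01, 3.01, 3.14, 3.14, 3.14].

### API

Orientations are given as a rotation vector (axis times angle).
In Python, from station import bot, snapshot, order gives the robot as it stands. Calls block until the motion is done:
- bot.movep(position, orientation): joint-space move of the TCP to a pose.
- bot.move_linear(position, ori=None, velocity=0.15): straight line of the TCP; ori=None keeps the orientation; velocity is the mean speed in m/s.
- bot.set_joints(angles): joint-space move.
- bot.move_gripper(opening, force=None): finger opening in m; force is the grip in N (None keeps the last); returns when the fingers have stopped.
- bot.pause(seconds).
- bot.ik(position, orientation): joint angles nearest the present ones, or None.
- bot.sense(): the state.
- snapshot(name): name is "side" or "top"; returns a dict with "image" (400x640x3 uint8, red, green, blue), "fovy" (degrees; the focal length in pixels is half the picture's height over the tangent of half this angle, whatever the lens; pixels are square), "cx", "cy" (the principal point, pixels), "R" (3x3) and "t" (3): a world point X has camera coordinates R X + t. Camera axes: x right, y down, z forward; pixel columns grow to the right and rows downward; lengths in m; the calibration is good to about 2 mm. A picture is of the moment at which its call begins. There is no depth.
A pose or a line that the arm cannot do raises bot.Unreachable and nothing moves.
- order.close_job(): hands the job in, once; it reports no verdict.
The state is a dict: "time": time; "joint_pos": joint angles; "joint_velocities": joint speeds; "joint_efforts": joint torques, N m; "tcp_pos": TCP position; "orientation": TCP orientation; "force": force on the tool from outside, world axes, zero at the start; "torque": the same for the moment, N m; "grip_width": finger opening in m.
Only numpy, scipy, OpenCV 4.12 (cv2) and the standard library are available. Lean on these libraries where they do the work, as an engineer would, in place of code of your own. Each camera call takes 0.05 s, during which the arm holds its last target.

## Working session

There is one attempt and no reset: what is moved stays moved. The work goes in short steps, each a Python script; the robot and the scene stay as the last script left them, time stands still between calls to the robot, and variables do not carry over. Pictures are saved under pics/ and viewed, and the job is handed in when it is done.

```bash
ls; mkdir -p pics
python3 - <<'E'
from station import bot, snapshot, order
import cv2
for n in("side","top"):
    s=snapshot(n); cv2.imwrite(f"pics/{n}0.png",s["image"][:,:,::-1]); print(n,s["fovy"],s["cx"],s["cy"],s["R"],s["t"])
print(bot.sense())
E
```

```text
pics
side 46.569651937190564 321.76297092408 195.65935895723666 [[ 0.99780276 -0.06267874  0.0214716 ]
 [-0.0220988  -0.62036901 -0.78399868]
 [ 0.06246036  0.78180155 -0.62039104]] [-0.4848307   0.05821576  1.31621344]
top 51.65036023423588 319.53803220323573 203.58971965896092 [[ 0.02213645 -0.99958579  0.018391  ]
 [-0.99545744 -0.02374138 -0.09219997]
 [ 0.0925984  -0.01626647 -0.99557066]] [-0.02861624  0.49528039  1.08984421]
{'time': 0.1, 'joint_pos': array([-1.36918223,  0.41178991, -0.01270553,  1.59696389,  0.00563394,
        1.134301  , -0.08218713]), 'joint_velocities': array([ 4.12529690e-05, -1.73874401e-03,  1.48567645e-04, -1.43923216e-03,
       -7.48175169e-04,  1.81883976e-04, -4.17285569e-04]), 'joint_efforts': array([ 2.83266025e-03, -6.01823330e+01,  6.84632733e-01, -3.00092089e+01,
        1.41035780e-02,  6.40113154e-03, -2.99376575e-05]), 'tcp_pos': array([0.16652699, 0.60194382, 0.23055446]), 'orientation': array([-1.00916838,  1.32589685,  1.0075586 ]), 'force': array([-0.08854486,  0.5542551 , -0.43629553]), 'torque': array([-0.05875696,  0.06351998,  0.04986073]), 'grip_width': 0.08538527120416613}
```

View pics/side0.png

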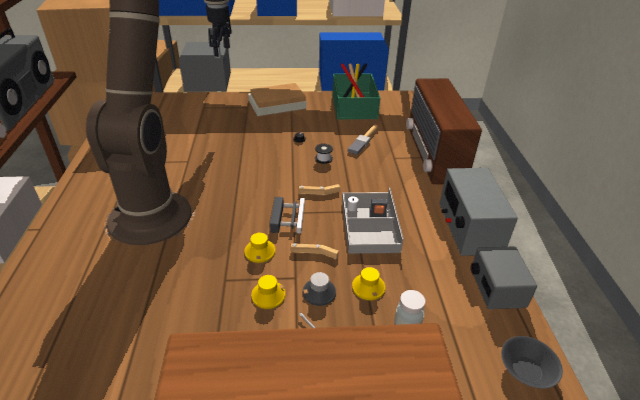

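View pics/top0.png

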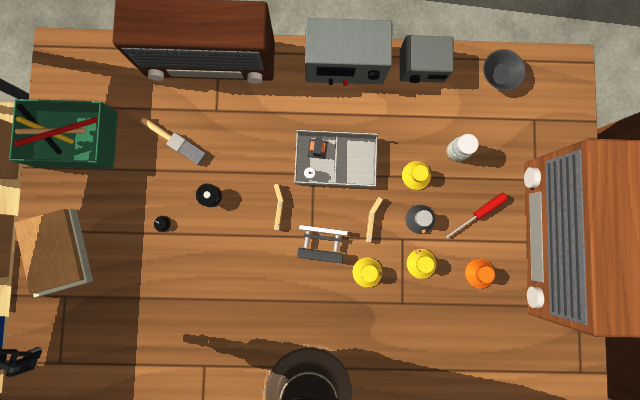

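The side view shows the grey speaker at (320,285), the tray at (372,220) and the stop at (288,215). In the top view the speaker is at (420,219), the tray at (336,159) and the rails at (280,207) and (375,220). I'll zoom in on the top view.

```bash
cat > h.py <<'E'
import numpy as np, cv2
def cam(s):
    f=200/np.tan(np.radians(s["fovy"]/2)); return f,s["cx"],s["cy"],np.array(s["R"]),np.array(s["t"])
def px2w(s,u,v,z):
    f,cx,cy,R,t=cam(s); d=R.T@np.array([(u-cx)/f,(v-cy)/f,1]); c=-R.T@t
    return c+d*(z-c[2])/d[2]
def proj(s,X):
    f,cx,cy,R,t=cam(s); p=np.atleast_2d(X)@R.T+t; return p[:,:2]/p[:,2:]*f+[cx,cy]
E
python3 - <<'E'
from station import snapshot
import cv2,pickle
T=snapshot("top");S=snapshot("side");pickle.dump((T,S),open("s0.pkl","wb"))
a=T["image"][115:290,260:460,::-1];cv2.imwrite("pics/t1.png",cv2.resize(a[:150],None,fx=4,fy=4,interpolation=cv2.INTER_CUBIC))
a=S["image"][175:310,240:420,::-1];cv2.imwrite("pics/s1.png",cv2.resize(a,None,fx=4.4,fy=4.4,interpolation=cv2.INTER_CUBIC))
E
```

```text
(no output)
```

View pics/t1.png

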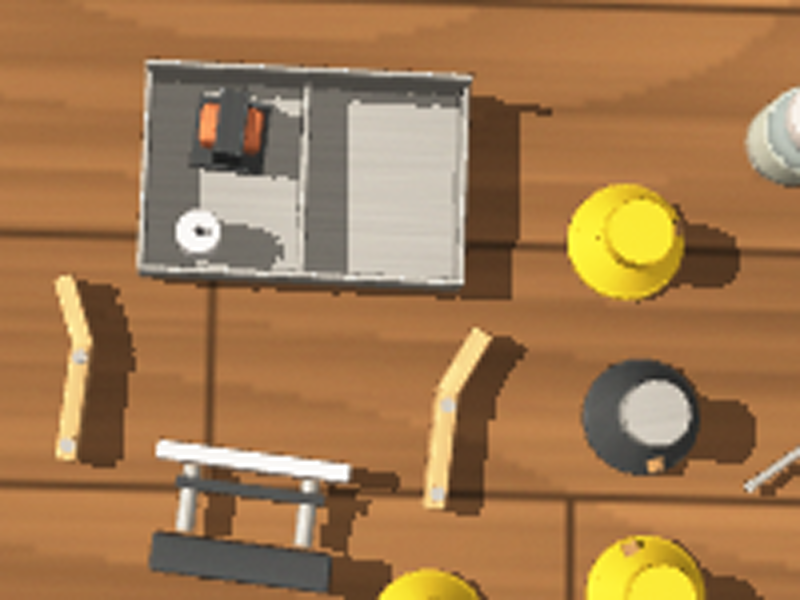

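View pics/s1.png

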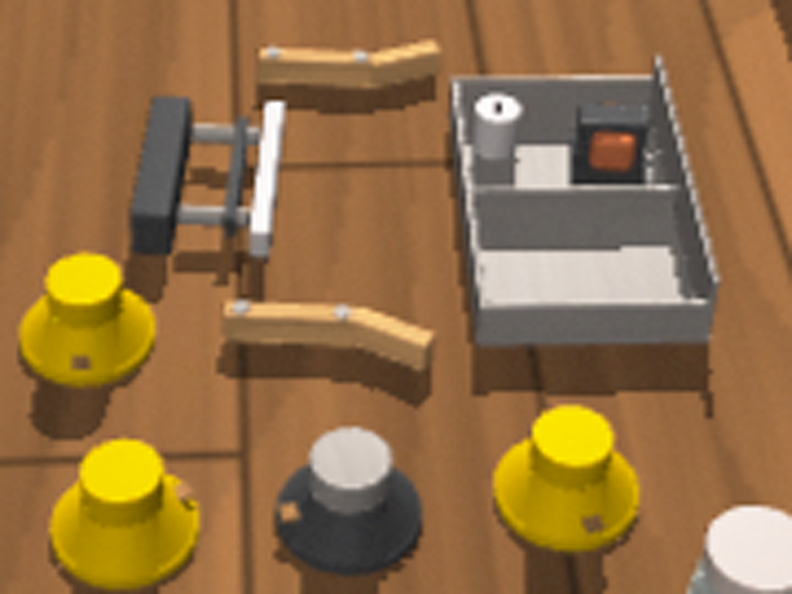

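```bash
cat > fit.py <<'E'
from h import *
import pickle
from scipy.optimize import least_squares
T,S=pickle.load(open("s0.pkl","rb"))
def t(u,v): return ((u+.5)/4-.5+260,(v+.5)/4-.5+115)
def sd(u,v): return ((u+.5)/4.4-.5+240,(v+.5)/4.4-.5+175)
def fit(pts,x0):
    def W(p,m): c,s=np.cos(p[2]),np.sin(p[2]); return np.array([p[0]+c*m[0]-s*m[1],p[1]+s*m[0]+c*m[1],m[2]])
    r=lambda p: np.concatenate([proj(s,W(p,m))[0]-px for s,px,m in pts])
    q=least_squares(r,x0); print(q.x.round(4),"resid",q.fun.round(1)); return q.x
mm=lambda *a: np.array(a)/1000
tray=fit([(T,t(148,62),mm(70,110,50)),(T,t(472,76),mm(70,-110,50)),(T,t(138,275),mm(-70,110,32)),(T,t(463,286),mm(-70,-110,32)),
 (S,sd(454,77),mm(-70,110,32)),(S,sd(472,308),mm(-70,-110,32)),(S,sd(714,300),mm(70,-110,32)),(S,sd(478,343),mm(-70,-110,0))],[.6,0,0])
bay=fit([(T,t(77,460),mm(-10,118,22)),(T,t(57,458),mm(-10,132,22)),(T,t(425,507),mm(-10,-118,22)),(T,t(445,509),mm(-10,-132,22)),
 (S,sd(223,303),mm(-10,-118,22)),(S,sd(226,318),mm(-10,-132,22)),(S,sd(260,50),mm(-10,132,22)),(T,t(92,345),mm(70,118,22)),(T,t(436,398),mm(70,-118,22))],[.45,0,0])
# speaker: top disk centre h=48, base centre
print("spk top T",px2w(T,*t(656,413),.048),"S",px2w(S,*sd(350,459),.048))
print("base T",px2w(T,*t(641,417),.004),"S",px2w(S,*sd(349,515),.004))
c,s=np.cos(bay[2]),np.sin(bay[2])
for n,uv,z in(("barL",(157,441),.029),("barR",(350,465),.029)):
    w=px2w(T,*t(*uv),z)-[bay[0],bay[1],0]; print(n,w, c*w[0]+s*w[1],-s*w[0]+c*w[1])
d=tray[:2]-bay[:2]; print("tray in bay",c*d[0]+s*d[1],-s*d[0]+c*d[1],tray[2]-bay[2])
print(px2w(T,417,175,0.048),"jar",px2w(T,468,144,.09))
E
python3 fit.py
```

```text
[ 0.6162 -0.0585 -0.0218] resid [-0.5  0.   0.7  0.5 -0.3 -0.3  0.3  0.7 -0.7 -0.5  1.6 -0.7  0.3  0.4
 -0.5  0.1]
[ 0.4186 -0.0283 -0.1106] resid [-0.1  0.6 -0.2  0.4  0.3  0.6  0.5  0.8  0.7 -1.2 -0.6 -0.8  0.5 -1.2
  0.4 -0.1  1.2 -1.7]
spk top T [ 0.46222327 -0.29206251  0.048     ] S [ 0.4601746  -0.29619541  0.048     ]
base T [ 0.46205921 -0.29362678  0.004     ] S [ 0.46036233 -0.29725104  0.004     ]
barL [0.01837437 0.0649351  0.029     ] 0.01109253821431386 0.06656680655603592
barR [ 0.00533442 -0.0639961   0.029     ] 0.012367626616550022 -0.06301586401138923
tray in bay 0.19970692312911356 -0.008170393135288497 0.08881689371358414
[ 0.57607879 -0.27448611  0.048     ] jar [ 0.65323412 -0.396046    0.09      ]
```

Fits are consistent: tray (0.616, -0.0585, yaw -0.022), bay (0.419, -0.028, yaw -0.111), speaker about (0.461, -0.295), bar face near bay x = +12 mm. The two cameras differ by 2–4 mm. Next I'll put the open fingers behind the lip, with the jaws along it.

```bash
cat >> h.py <<'E'
from scipy.spatial.transform import Rotation as Ro
from station import bot, snapshot, order
def ori(yaw,flip=1):
    # x down, jaws along dir (-sin,cos)
    x=np.array([0,0,-1.]); z=flip*np.array([-np.sin(yaw),np.cos(yaw),0]); y=np.cross(z,x)
    return Ro.from_matrix(np.c_[x,y,z]).as_rotvec()
TR=np.array([.6162,-.0585,-.0218]); BAY=np.array([.4186,-.0283,-.1106])
def fr(p,x,y,z): c,s=np.cos(p[2]),np.sin(p[2]); return np.array([p[0]+c*x-s*y,p[1]+s*x+c*y,z])
def inbay(w): d=w[:2]-BAY[:2]; c,s=np.cos(BAY[2]),np.sin(BAY[2]); return np.array([c*d[0]+s*d[1],-s*d[0]+c*d[1]])*1000
def F(): 
    f=np.array(bot.sense()["force"]); c,s=np.cos(BAY[2]),np.sin(BAY[2]); return c*f[0]+s*f[1],-s*f[0]+c*f[1],f[2]
def shot(n,tag,crop=None,k=1):
    s=snapshot(n); a=s["image"][:,:,::-1]
    if crop: u0,u1,v0,v1=crop; a=cv2.resize(a[v0:v1,u0:u1],None,fx=k,fy=k,interpolation=cv2.INTER_CUBIC)
    cv2.imwrite(f"pics/{tag}.png",a); return s
E
python3 - <<'E'
from h import *
print(Ro.from_rotvec(bot.sense()["orientation"]).as_matrix().round(2), "\n",bot.sense()["joint_pos"])
p=fr(TR,.070+.011+.018,.012,.15)
for f in(1,-1):print(f,bot.ik(p,ori(TR[2],f)), bot.ik([.461,-.2945,.15],ori(BAY[2]+np.pi/2,f)))
E
```

```text
[[-0.   -0.96  0.27]
 [-0.    0.27  0.96]
 [-1.   -0.   -0.  ]] 
 [-1.36920176  0.41162464 -0.01269631  1.59668067  0.0056267   1.13430189
 -0.08219362]
1 [-0.29997729  0.67466546  0.49086557  1.45234049 -0.33694577  1.09872278
  1.80240281] [-0.36149819  0.69503593  1.25757417  1.92676939 -0.75219954  1.10109784
 -2.04135616]
-1 [-0.49315648  0.77765251  0.8556588   1.46719358 -0.61098561  1.17677854
 -1.13599857] [-0.26807783  0.55679997  1.04474172  1.92270056 -0.5748504   0.99831561
  0.92976914]
```

Run:
```python
from h import *
o=ori(TR[2],-1)
bot.movep(fr(TR,.101,.012,.15),o)
print(bot.sense()["time"],F())
bot.move_linear(fr(TR,.101,.012,.010),velocity=.12)
s=bot.sense();print(s["time"],s["tcp_pos"],fr(TR,.101,.012,.010),s["grip_width"],F(),s["joint_pos"])
shot("side","s2",(290,450,150,270),5); shot("top","t2",(280,420,90,210),5)
```

```text
3.2083 (np.float64(0.010839481928668066), np.float64(-0.09084969669895784), np.float64(0.37761200065764355))
4.525 [ 0.71808012 -0.04889403  0.01100322] [ 0.71743758 -0.04870448  0.01      ] 0.08536947236686138 (np.float64(0.1912285509842376), np.float64(-0.1264585213282862), np.float64(0.0030010044818891135)) [-0.44651003  0.92394117  0.7576628   1.54225516 -0.72579846  0.97232124
 -1.05829888]
```

View pics/s2.png

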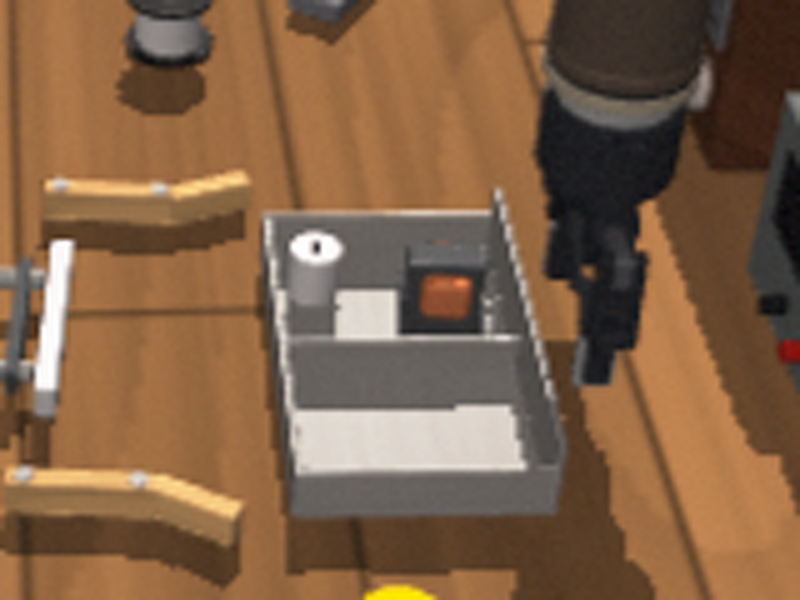

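View pics/t2.png

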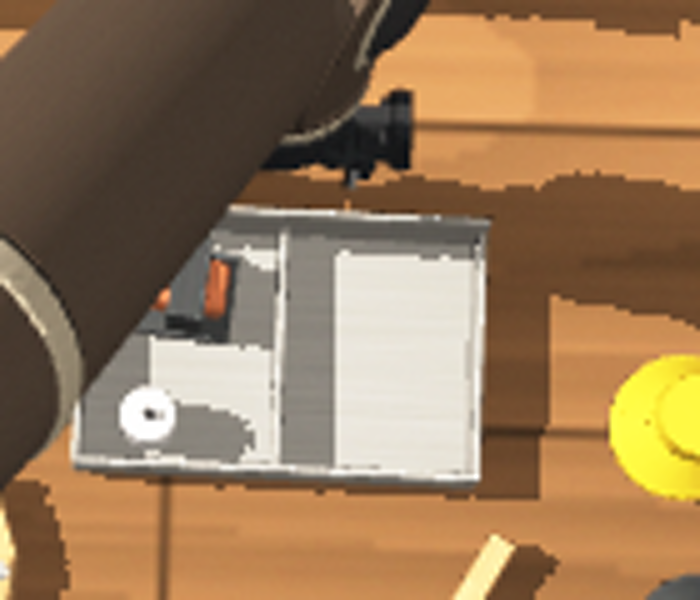

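The fingers are clear behind the lip: tips at (595,370) in the side crop, lip at (530,330). I'll move into contact, rotate to the bay yaw, and draw the tray most of the way while logging force.

Run:
```python
from h import *
p0=bot.sense()["tcp_pos"]
b=inbay(p0); print("bay mm",b)
y=b[1]/1000; z=.008
x=b[0]/1000
f0=F()[0]
# go to bay yaw while advancing
xe=x-.030; 
bot.move_linear(fr(BAY,xe,y,z),ori(BAY[2],-1),velocity=.03)
print(xe,F()[0]-f0,bot.sense()["time"])
# target: tcp x where near wall is ~25 mm short of bar: tcp = nearwall + 140 + 11
while xe>.012+.151+.018:
    xe-=.01; bot.move_linear(fr(BAY,xe,y,z),velocity=.05)
    print(round(xe,4),np.round(F(),2),bot.sense()["time"])
s=bot.sense();print(inbay(s["tcp_pos"]),s["tcp_pos"][2])
shot("side","s3",(250,410,150,270),5); shot("top","t3",(270,410,110,230),5)
```

```text
bay mm [299.84378491  12.73463035]
0.2698437849144646 4.263079891230413 5.7583
0.2598 [ 3.32 -0.29  3.28] 6.1083
0.2498 [ 3.57 -1.66  3.64] 6.4583
0.2398 [3.09 0.25 1.97] 6.8083
0.2298 [ 2.61 -0.19  0.99] 7.1583
0.2198 [ 1.3  -0.43  0.63] 7.5083
0.2098 [ 0.2   0.12 -0.15] 7.8583
0.1998 [-0.02 -0.47 -0.09] 8.2083
0.1898 [0.54 0.07 0.98] 8.5583
0.1798 [1.11 0.02 0.2 ] 8.9083
[179.54362423  12.75629297] 0.00800219482497428
```

View pics/s3.png

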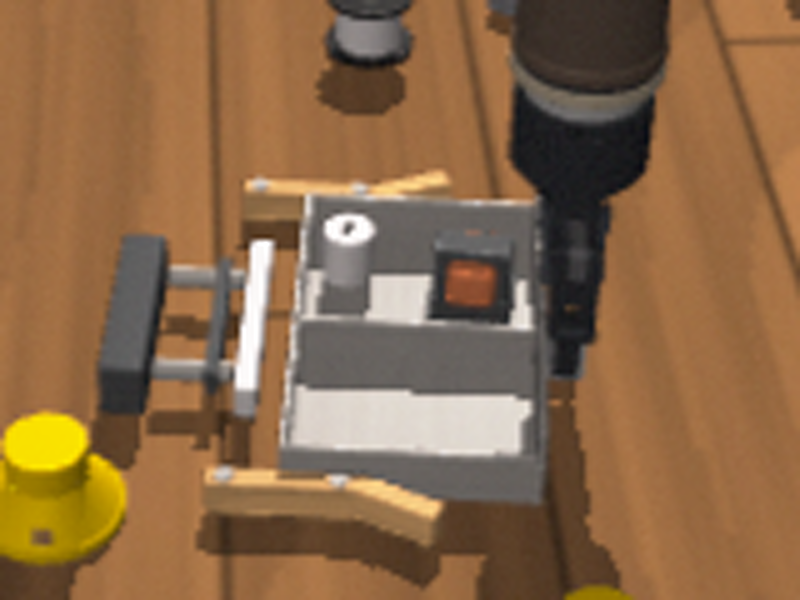

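View pics/t3.png

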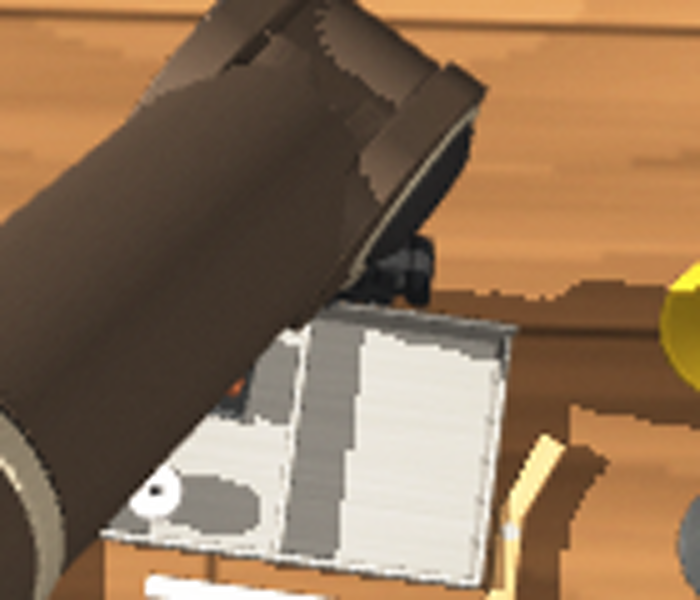

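The tray is entering the rails straight, with its near wall at about x=290 px and the bar at about 265 in the side crop. Now fine steps to find the bar by feel.

Run:
```python
from h import *
b=inbay(bot.sense()["tcp_pos"]); xe=.1798; y=b[1]/1000; z=.008
hist=[]
while xe>.150:
    st=.002 if xe>.172 else .0007
    xe-=st; bot.move_linear(fr(BAY,xe,y,z),velocity=.02 if st>.001 else .008)
    f=F(); s=bot.sense(); bx=inbay(s["tcp_pos"]); hist.append(f[0])
    print(round(xe*1e3,1),bx.round(2),np.round(f,2),round(s["time"],2))
    if f[0]>6.0: break
```

```text
177.8 [178.08  12.83] [ 4.11  0.78 -1.37] 9.26
175.8 [175.93  12.85] [ 3.64  0.2  -1.06] 9.51
173.8 [173.79  12.83] [ 3.87  0.4  -1.42] 9.76
171.8 [171.73  12.81] [ 3.48  0.95 -0.27] 10.01
171.1 [171.24  12.79] [ 4.17  0.98 -1.16] 10.26
170.4 [170.49  12.75] [3.33 0.26 0.05] 10.51
169.7 [169.76  12.77] [4.44 0.2  0.06] 10.76
169.0 [169.05  12.75] [4.49 0.26 0.29] 11.01
168.3 [168.33  12.77] [ 4.87 -0.19 -0.46] 11.26
167.6 [167.69  12.78] [ 3.74 -0.54 -0.27] 11.51
166.9 [167.    12.75] [ 4.48 -0.22  1.09] 11.76
166.2 [166.27  12.79] [ 5.33 -0.57  0.77] 12.01
165.5 [165.61  12.75] [ 5.21 -0.1   0.49] 12.26
164.8 [164.9   12.74] [6.18 0.1  0.59] 12.51
```

Run:
```python
from h import *
b=inbay(bot.sense()["tcp_pos"]); xe=.1648; y=b[1]/1000; z=.008
while xe>.158:
    xe-=.0007; bot.move_linear(fr(BAY,xe,y,z),velocity=.008)
    f=np.mean([F() for _ in range(5)],0); s=bot.sense(); bx=inbay(s["tcp_pos"])
    print(round(xe*1e3,1),bx.round(2),np.round(f,2),round(s["time"],2))
    if f[0]>9.3: break
shot("side","s4",(250,410,150,270),5)
```

```text
164.1 [164.19  12.76] [5.01 0.01 0.43] 12.76
163.4 [163.5   12.74] [ 4.91  0.25 -0.03] 13.01
162.7 [162.89  12.77] [4.74 0.42 0.02] 13.26
162.0 [162.32  12.75] [5.53 0.22 0.47] 13.51
161.3 [161.74  12.8 ] [ 6.5   0.61 -0.97] 13.76
160.6 [161.17  12.82] [ 7.5   0.03 -0.83] 14.01
159.9 [160.61  12.85] [ 8.07  0.37 -2.24] 14.26
159.2 [160.1   12.88] [ 7.94 -0.04 -2.44] 14.51
158.5 [159.59  12.88] [ 8.62 -0.09 -2.7 ] 14.76
157.8 [159.1   12.89] [ 9.42 -0.1  -2.72] 15.01
```

View pics/s4.png

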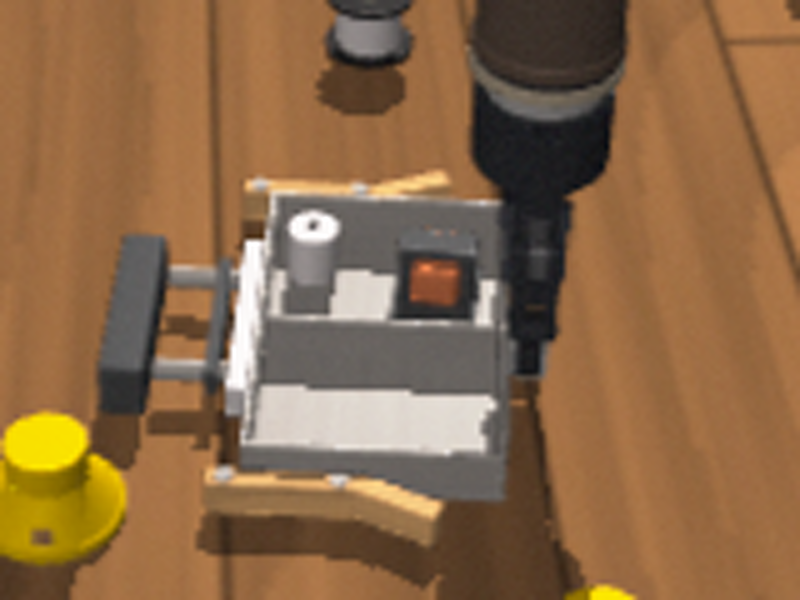

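Force rose from the 4.4 N sliding baseline to 9.4 N over 3.7 mm, so the bar is in about 3.5 mm. I'll add one small step, dwell, then back off slowly.

Run:
```python
from h import *
y=.01289; z=.008
bot.move_linear(fr(BAY,.1572,y,z),velocity=.004)
for _ in range(4):
    print(inbay(bot.sense()["tcp_pos"]).round(2),np.round(F(),2)); bot.pause(.15)
bot.move_linear(fr(BAY,.1568,y,z),velocity=.002)
for _ in range(3):
    print(inbay(bot.sense()["tcp_pos"]).round(2),np.round(F(),2)); bot.pause(.15)
for x in (.159,.161,.163,.165):
    bot.move_linear(fr(BAY,x,y,z),velocity=.006); print(x,np.round(F(),2))
bot.move_linear(fr(BAY,.185,y,z),velocity=.06);print(np.round(F(),2))
bot.move_linear(fr(BAY,.185,y,.15),velocity=.15)
bot.movep([.461,-.2945,.13],ori(BAY[2]+np.pi/2,-1))
print(bot.sense()["time"])
import pickle
T=shot("top","t5",(270,460,110,260),4.2);S=shot("side","s5",(250,410,150,270),5)
pickle.dump((T,S),open("s5.pkl","wb"))
```

```text
[158.72  12.9 ] [ 9.27 -0.79 -2.64]
[158.77  12.87] [ 9.63  0.49 -2.31]
[158.72  12.85] [ 9.15 -0.48 -2.81]
[158.72  12.91] [ 9.85 -0.25 -3.12]
[158.5   12.87] [ 9.68  0.05 -2.41]
[158.51  12.9 ] [ 9.56 -0.29 -3.8 ]
[158.5   12.89] [ 9.82 -0.19 -2.64]
0.159 [2.28 0.2  2.07]
0.161 [-0.53  0.53 -0.18]
0.163 [-0.51 -0.12 -0.29]
0.165 [-0.13 -0.3   0.13]
[ 0.21  0.61 -0.45]
21.8583
```

View pics/t5.png

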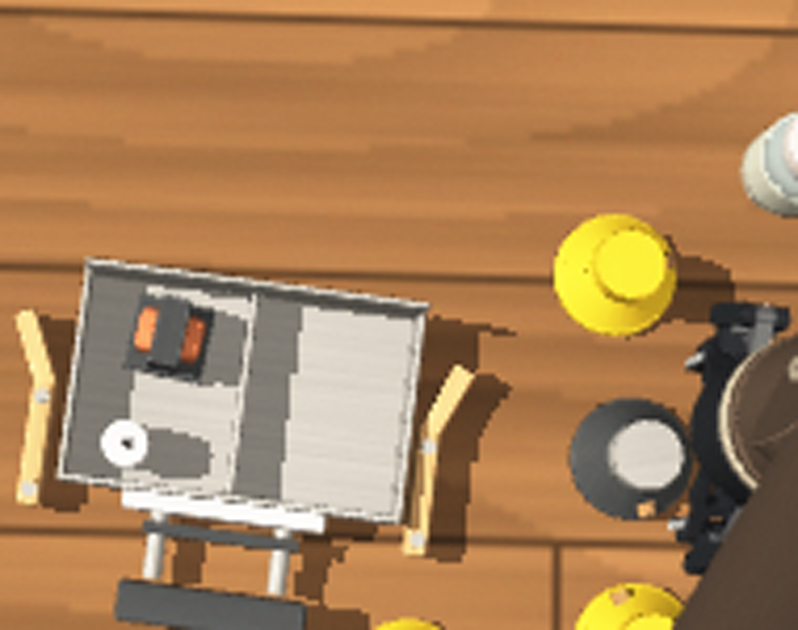

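View pics/s5.png

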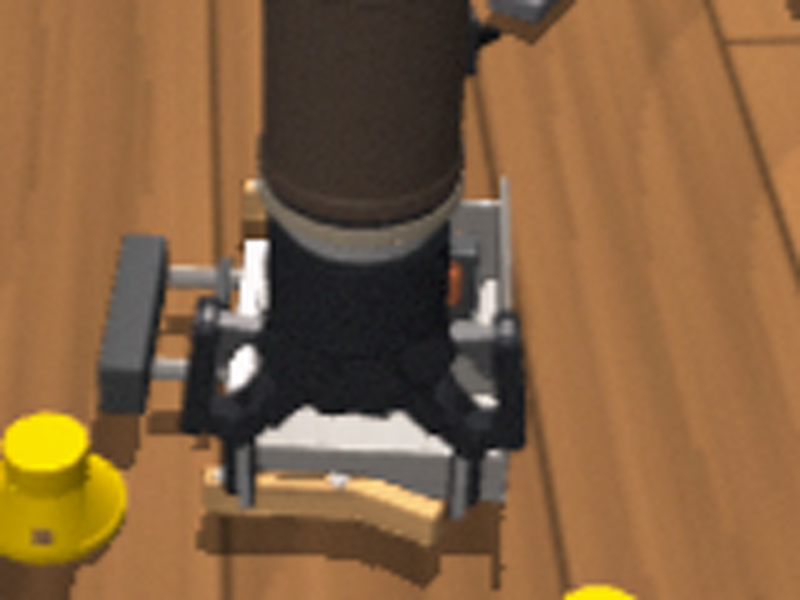

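The tray sits straight against the bar; crop corners are (90,258), (430,303), (58,478) and (402,522). The fit for the tray runs with the speaker grasp, which uses the positions from both cameras.

Run:
```python
from h import *
import pickle
from scipy.optimize import least_squares
T,S=pickle.load(open("s5.pkl","rb"))
t=lambda u,v:np.array([(u+.5)/4.2-.5+270,(v+.5)/4.2-.5+110])
P=[((90,258),(.07,.11,.05)),((430,303),(.07,-.11,.05)),((58,478),(-.07,.11,.032)),((402,522),(-.07,-.11,.032))]
q=least_squares(lambda p:np.concatenate([proj(T,fr(p,*m))[0]-t(*u) for u,m in P]),[.5,-.03,-.11])
print("tray",q.x.round(4),q.fun.round(1)," bay:",inbay(q.x[:2]),q.x[2]-BAY[2]); np.save("tray.npy",q.x)
print("spk",px2w(T,*t(648,455),.048))
f0=np.array(F())
bot.move_linear([.461,-.294,.060],velocity=.12)
bot.move_linear([.461,-.294,.024],velocity=.05)
print("down",np.array(F())-f0)
bot.move_gripper(.04,force=30)
s=bot.sense();print(s["grip_width"],s["time"],np.array(F())-f0)
shot("side","s6",(250,410,200,320),5)
```

```text
tray [ 0.4973 -0.0392 -0.1077] [-0.8 -0.3  0.7 -0.2 -0.   0.1  0.2  0.4]  bay: [79.46164492 -2.17368757] 0.002920047957299901
spk [ 0.46203617 -0.29280326  0.048     ]
down [ 0.31216023 -0.06866678 -0.97671042]
0.04317294595524337 24.025 [-0.90718771  1.11231265  5.53139013]
```

View pics/s6.png

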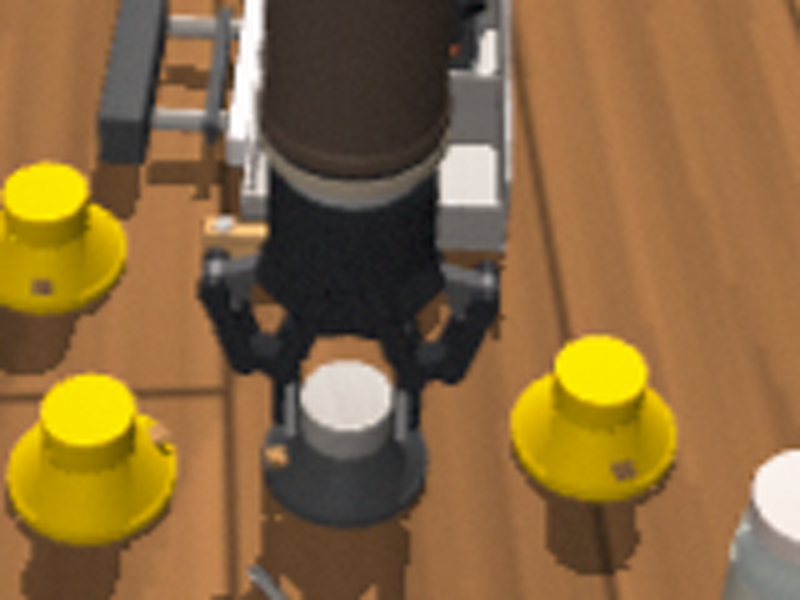

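Gripped with width 43.2 mm on the magnet, pads at (290,410) and (400,410). I'll lift, check, and carry it over the compartment.

Run:
```python
from h import *
tr=np.load("tray.npy")
bot.move_gripper(.04,force=45)
bot.move_linear([.461,-.294,.044],velocity=.05)
bot.move_linear([.461,-.294,.134],velocity=.15)
print("lift",np.round(F(),2),bot.sense()["grip_width"])
c=fr(tr,0,-.056,.134); print(c)
bot.move_linear(c,velocity=.12)
bot.pause(.3)
print(np.round(F(),2),bot.sense()["time"],bot.sense()["tcp_pos"])
shot("side","s7",(250,410,150,270),5)
shot("top","t7",(270,460,110,260),4.2)
```

```text
lift [-0.38  0.3  -1.44] 0.04237176069325085
[ 0.49131779 -0.09490661  0.134     ]
[-0.71  0.15 -1.44] 27.7167 [ 0.49128272 -0.0951431   0.13398735]
```

View pics/s7.png

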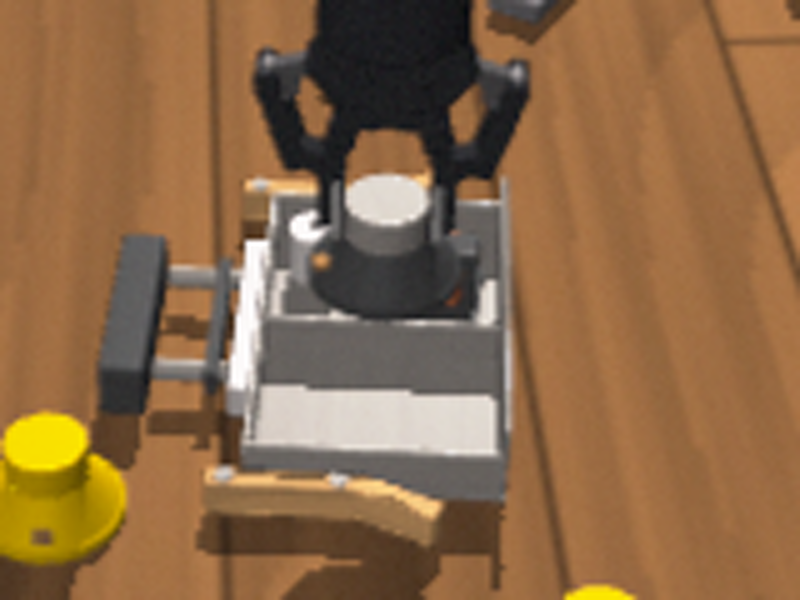

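View pics/t7.png

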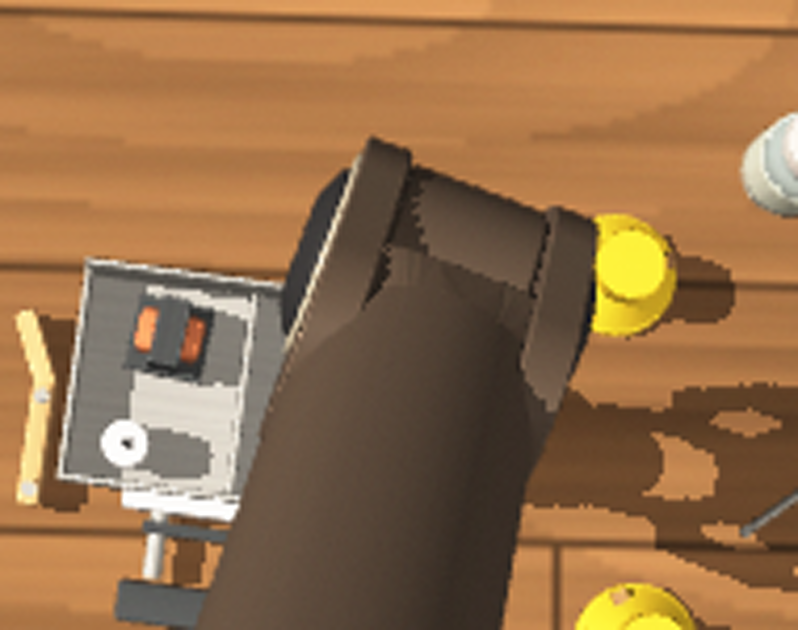

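The speaker hangs level, with its magnet top at (387,200) in the side crop. Clearance in y is ±12 mm, so I'll check it against the tray within that same view.

Run:
```python
from h import *
tr=np.load("tray.npy")
s=snapshot("side")
k=lambda u,v:((u+.5)/5-.5+250,(v+.5)/5-.5+150)
def intr(w): d=w[:2]-tr[:2]; c,n=np.cos(tr[2]),np.sin(tr[2]); return np.round([1e3*(c*d[0]+n*d[1]),1e3*(-n*d[0]+c*d[1])],1)
print("magnet",px2w(s,*k(387,200),.158),intr(px2w(s,*k(387,200),.158)))
print("corner",intr(px2w(s,*k(243,456),.032)),"divider ends (z28)",intr(px2w(s,*k(265,320),.028)),intr(px2w(s,*k(499,325),.028)), "lip -y corner base",intr(px2w(s,*k(505,498),0)))
```

```text
magnet [ 0.48953385 -0.09864745  0.158     ] [ -1.4 -59.9]
corner [ -70.4 -119.1] divider ends (z28) [-67.8  -5.6] [62.8 -0.7] lip -y corner base [  67.4 -108.4]
```

In the side view both the speaker and the tray read about −4 mm in y, so they agree relative to each other. I'll lower with a force check.

Run:
```python
from h import *
tr=np.load("tray.npy")
f0=np.mean([F() for _ in range(5)],0)
bot.move_linear(fr(tr,0,-.056,.060),velocity=.1)
print(np.round(F()-f0,2))
bot.move_linear(fr(tr,0,-.056,.036),velocity=.05)
z=.036
while z>.0245:
    z-=.001; bot.move_linear(fr(tr,0,-.056,z),velocity=.02)
    f=np.mean([F() for _ in range(3)],0)-f0; print(round(z,4),np.round(f,2))
    if f[2]>1.5: break
print(bot.sense()["time"],bot.sense()["tcp_pos"])
shot("side","s8",(250,410,150,270),5)
```

```text
[-0.7   1.25 -0.63]
0.035 [-0.33 -0.05 -0.66]
0.034 [-0.26 -0.48 -0.95]
0.033 [-0.43  0.83 -0.56]
0.032 [-0.56  1.01 -0.47]
0.031 [ 0.16 -0.15 -0.34]
0.03 [ 0.04 -0.23 -0.5 ]
0.029 [-0.27 -0.11  0.25]
0.028 [-2.34  0.46  7.87]
31.3917 [ 0.49139361 -0.09492472  0.02851272]
```

View pics/s8.png

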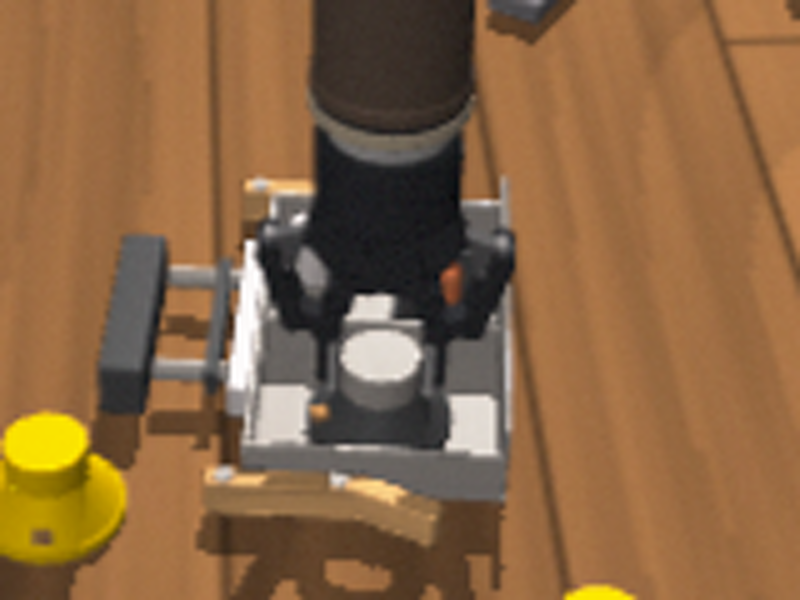

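It touched down at TCP z = 0.0285, as predicted, and sits inside the compartment. I'll ease the force, open a little and lift away.

Run:
```python
from h import *
import pickle
tr=np.load("tray.npy")
bot.move_linear(fr(tr,0,-.056,.0287),velocity=.01); print(np.round(F(),2))
bot.move_gripper(.062); print(bot.sense()["grip_width"],np.round(F(),2))
bot.move_linear(fr(tr,0,-.056,.15),velocity=.1)
print(np.round(F(),2))
bot.movep([.45,-.36,.25],ori(BAY[2]+np.pi/2,-1))
bot.pause(.3); print(bot.sense()["time"])
T=shot("top","t9",(270,460,110,260),4.2);S=shot("side","s9",(250,410,150,270),5)
pickle.dump((T,S),open("s9.pkl","wb"));shot("top","t9f")
```

```text
[-0.09 -0.58 -1.66]
0.06174216704563866 [-0.28  0.57 -0.04]
[-0.41 -1.04  0.2 ]
34.7917
```

View pics/t9.png

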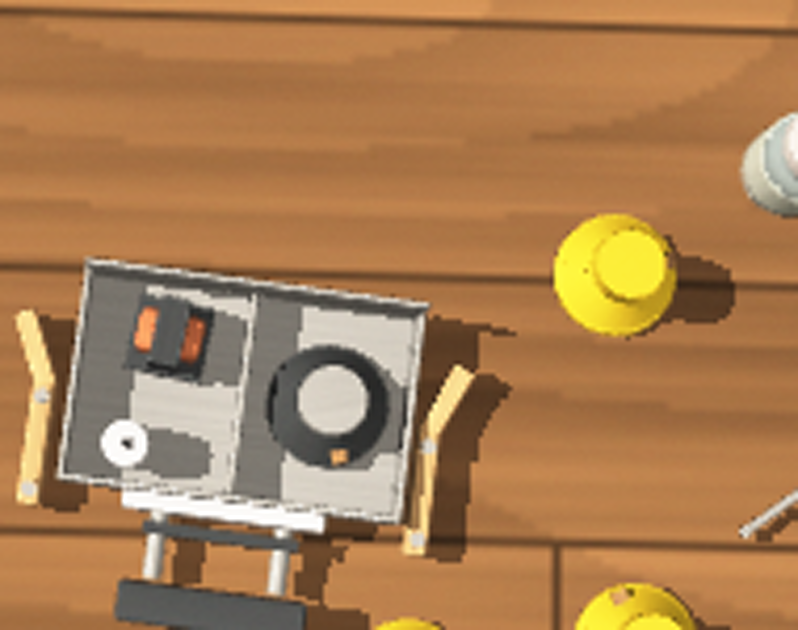

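View pics/s9.png

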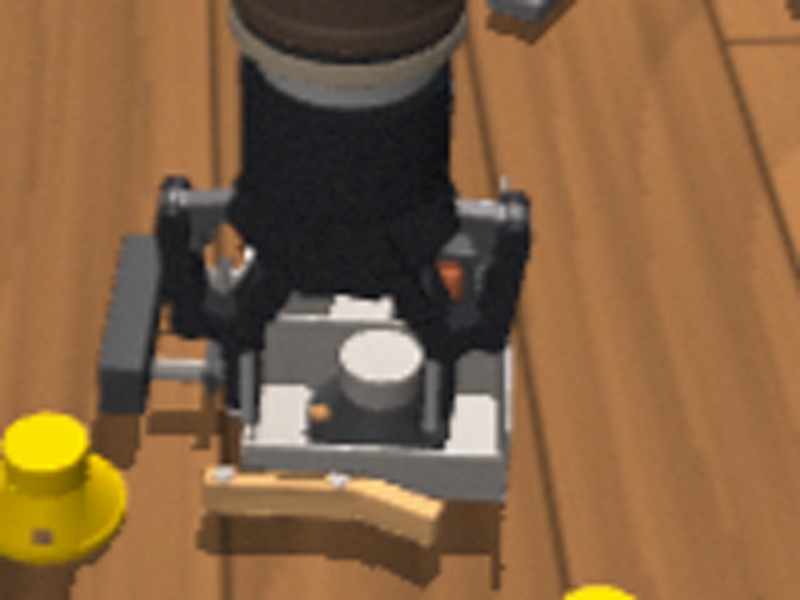

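View pics/t9f.png

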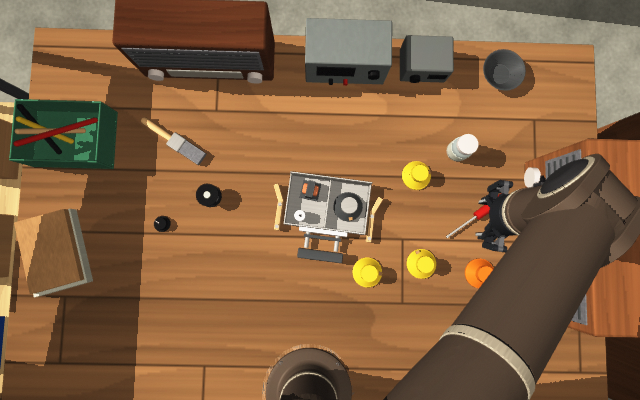

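The tray corners haven't moved and the speaker is seated flat at (332,400). The top view shows the bystanders unmoved. One last check: is the bar still pushed in? I'll compare bar edge positions between the first and last top views.

Run:
```python
from h import *
import pickle
a=pickle.load(open("s0.pkl","rb"))[0]; b=pickle.load(open("s9.pkl","rb"))[0]
def prof(s,by):
    xs=np.arange(-.030,.02,.0005); g=cv2.cvtColor(s["image"],cv2.COLOR_RGB2GRAY).astype(np.float32)
    acc=0
    for y in by:
        P=proj(s,np.array([fr(BAY,x,y,.029) for x in xs])).astype(np.float32)
        acc=acc+cv2.remap(g,P[:,0].reshape(1,-1),P[:,1].reshape(1,-1),cv2.INTER_LINEAR)[0]
    return xs*1e3,acc/len(by)
by=np.concatenate([np.linspace(-.028,.028,30)])
for s in(a,b):
    x,p=prof(s,by); d=np.diff(p); i=np.argmax(d); 
    m=slice(max(0,i-5),i+6); print("back edge bay x mm",x[i],np.sum(x[:-1][m]*d[m].clip(0))/d[m].clip(0).sum())
```

```text
back edge bay x mm 1.0000000000000286 1.0305954845796401
back edge bay x mm -2.4999999999999742 -2.586002836415736
```

The bar is still about 3.6 mm behind its free position, so the tray is held against it. Handing in.

Run:
```python
from station import bot,order
bot.pause(.3); print(order.close_job(), bot.sense()["time"])
```

```text
the job is handed in; nothing more can be done
the job is handed in; nothing more can be done
```

The job is handed in at about 35 s on the robot's clock. `close_job` gives no verdict, so the results below come from my own checks.

- **Drag:** I hooked the open fingers behind the lip, turned the tray to the bay's angle and drew it in. I found the bar by feel: the pull rose from about 4.4 N of sliding friction to about 9.7 N over 4 mm. That puts roughly 5–6 N on the bar. I held it there for about 1 s, then let go.
- **Speaker:** I gripped it by the magnet, carried it level and lowered it until it touched the tray floor at the expected height. A 7.9 N push showed on the last 1 mm step, and I relieved it before opening the fingers.
- **Last look:**
  - The tray is straight to about 0.003 rad; I fitted this just before placing the speaker, and its corners had not shifted afterwards.
  - The bar is still pushed in about 3.6 mm.
  - The speaker is flat in the empty compartment, magnet up.
  - The transformer and capacitor are in the tray, and by eye nothing else on the bench has moved; the gripper partly hid the screwdriver.
- **Disagreement:** the two cameras differed by up to about 4 mm in y. I handled this by comparing the speaker and tray within one view. The bar force is inferred from wrist force minus friction, not measured directly.

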